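Trace the touch-test track on a repaired tablet

ROBOT

A 6-joint arm with a two-finger parallel gripper is mounted at the origin on the work surface. World frame = base frame: x ahead of the robot, y to its left, z up, the work surface at z = 0. Lengths are in m, angles in degrees, forces in N, time in s.
With the tool pointing down it reaches from about 0.325 to 0.9 m from the base axis. Payload 3.5 kg.
Tool frame: the origin (TCP) lies between the finger pads, 19 mm behind the fingertips; this is the grasp point; z points along the fingers, y is the line along which they close (so a half turn about z gives the same grasp; the last joint's range is limited). The gripper opens to 85 mm and grips with 20 to 120 N. Pads are 22 mm wide; open, the fingers measure 114 mm over their backs; the gripper's body (76 mm by 85 mm) begins 54 mm behind the grasp point. The pads swing forward as they close: fully open they stand 13 mm farther back than shut.
Start: joints at [63.346, 15.837, -1.513, 72.651, 0, 84.076], TCP at [0.221, 0.585, 0.25] pointing down, gripper open.
Joint ranges: [-178.77, 178.77], [-48.84, 107.48], [-61.69, 71.31], [-111.58, 123.2], [-90, 87.43], [-180, 180]. Speed limits (degrees/s): [147.25, 147.25, 180, 180, 180, 180].

INTERFACE

Orientations are given as a 3x3 rotation matrix whose columns are the frame's x, y, z axes.
In Python, from cell import r gives the robot as it stands. The module is installed in compiled form; this text tells all that it offers.
- The arm moves only by the tool move_arm, never from a script. Its argument "increments" is a list of rows, each a list of 7 numbers: the shift along the tool's x, y, z in mm, then the turn, a rotation vector about the tool's x, y, z in degrees, then the closure, from 0 (fully open) to 1 (shut). A call has 1 to 20 rows; each row shifts and turns the commanded pose from where the row before left it, along the tool's axes as they then stand; what a row does not reach is not made up. A row lasts 1/10 s, in which the tool goes at most 50 mm and 8.59 degrees, less where a joint would pass 70% of its speed; a pose out of reach is approached as far as the arm can. A call with a gripper value outside its range is refused whole. The fingers move at their own pace and stop on an object; the grip force is fixed at half the most. Time passes only in rows, so rows that do not move let the fingers close. It gives the time, the measured TCP pose, the force, the opening and the grip force at its end, in the units of the state.
- r.state(): the state, without advancing time (a new reading comes with each control period).
- r.read_camera(name): name is "side" or "top"; returns a dict with "frame" (480x640x3 uint8, red, green, blue), "intrinsics" (3x3 intrinsics, pixels), "distortion" ([k1, k2, p1, p2, k3] as OpenCV has them; the pictures are not rectified), "rvec" (rotation vector, rad) and "tvec" (3), from world to camera coordinates, as OpenCV has them. Camera axes: x right, y down, z forward; pixel columns grow to the right and rows downward; lengths in m; the calibration is good to about 2 mm. A picture is of the moment at which its call begins. There is no depth.
- r.hand_in(): hands the job in; it is judged then, once.
The state is a dict: "t": time; "joints": joint angles; "joint_velocities": joint speeds; "effort": joint torques, N m; "eef_pos": TCP position; "tool_rot": TCP orientation; "ft_force": force on the tool from outside, world axes, zero at the start; "wrist_torque": the same for the moment, N m; "width": finger opening in m; "grasp_force": force on a finger pad.
Only numpy, scipy, OpenCV 4.12 (cv2) and the standard library are available. Lean on these libraries where they do the work, as an engineer would, in place of code of your own. Each camera call takes 0.05 s, during which the arm holds its last target. There are 200 camera calls.

TASK

The tablet on the bench mat has a new touch glass, lying on its springy gasket, and shows its touch test: run the shut fingertips lightly over the glass along the whole zigzag line, from the round dot through every mark in order to the large square, keeping them down on the glass all the way. Do not press hard, shift or pick up the tablet, and leave everything else alone. The program finishes while holding: the fingertips stay resting lightly on the large square.

Things in the scene. Friction and masses are not known exactly. Their poses are not given: they have to be found in the camera images.
- tablet: the tablet under test, loose on a flat 6 mm rubber mat, face up, 0.45 kg in all: grey frame 210 (its x) x 128 (its y) x 8 mm, and on it, standing 3 mm proud with no rim, the black touch glass (206 x 124), level, its top 11 mm above the tablet's underside and 17 mm above the table. The lit screen shows a pale zigzag (Z-shaped) line with ten pale marks. Origin: centre of the underside, z up
- glass (a joint): how far the touch glass is pressed down into its springy gasket: 0 free, 0.003 m fully down. It starts to sink at about 0.5 N and yields 1 mm for every further 2.5 N, evenly over its whole face (8 N or so is fully down)
- mark1 (a point): the first mark, a round dot 16 across, at the free end of one long stroke (tablet x -78, y +42 mm), part of the screen. The point: its centre, on the glass; a mark is touched when the fingers bear on the glass (0.2 N is enough) with the middle between the finger pads within 14 mm of the mark's centre, seen from above
- mark2 (a point): square mark 11 x 11, number 2 along the line (tablet x -26, y +42 mm), part of the screen. The point: its centre, on the glass
- mark3 (a point): square mark 11 x 11, number 3 along the line (tablet x +26, y +42 mm), part of the screen. The point: its centre, on the glass
- mark4 (a point): square mark 11 x 11, number 4 along the line (tablet x +78, y +42 mm), at a corner of the Z, part of the screen. The point: its centre, on the glass
- mark5 (a point): square mark 11 x 11, number 5 along the line (tablet x +26, y +14 mm), part of the screen. The point: its centre, on the glass
- mark6 (a point): square mark 11 x 11, number 6 along the line (tablet x -26, y -14 mm), part of the screen. The point: its centre, on the glass
- mark7 (a point): square mark 11 x 11, number 7 along the line (tablet x -78, y -42 mm), at a corner of the Z, part of the screen. The point: its centre, on the glass
- mark8 (a point): square mark 11 x 11, number 8 along the line (tablet x -26, y -42 mm), part of the screen. The point: its centre, on the glass
- mark9 (a point): square mark 11 x 11, number 9 along the line (tablet x +26, y -42 mm), part of the screen. The point: its centre, on the glass
- mark10 (a point): the last mark, a larger square 16 x 16 with a dark middle, at the other free end of the Z (tablet x +78, y -42 mm), part of the screen. The point: its centre, on the glass
- donor: second tablet of the same size lying face down (plain metal back, 210 x 128 x 8), loose; not part of the job. Origin: centre of its underside
- suction_puller: small rubber suction cup with a wire ring on top, 48 across, 46 high, standing loose on the mat; leave alone. Origin: centre of its underside
- screwdriver: precision screwdriver 150 long, lying loose on the mat; leave alone. Origin: under its middle
- spudger: thin black plastic opening stick, about 140 long, 10 wide and 6 thick, lying loose on the mat; leave alone. Origin: under its middle
- tape_roll: roll of amber tape, 64 across, 19 high, lying loose on the mat; leave alone. Origin: centre of its underside
- parts_box: open clear plastic box 170 x 120 x 40 with two small parts in it, loose on the table; leave alone. Origin: centre of its underside
- drone: red toy drone about 110 x 110 x 30, loose on the table; leave alone. Origin: centre of its underside

How it is judged:
By the outcome, as a careful person would: the job done as asked, in the order asked, and still so for the second after the job is handed in, while the arm keeps its last pose, push and grip.
It also fails if it takes over 59 s, if anything falls off the work surface, if the arm or the gripper's body presses on something with over 40 N, if the wrist force passes 120 N, or if a joint passes its speed limit or range.

## Working session

There is one attempt and no reset: what is moved stays moved. The work goes in short steps, Python scripts to look and compute and a tool call to move; the robot and the scene stay as the last step left them, time stands still between calls to the robot, and variables do not carry over. Pictures are saved under pics/ and viewed, at most 10 in all, crops included, and the job is handed in when it is done.

Besides the shell and the picture viewer there is one more tool, called after "Emit:" as name([rows], argument=value, ...), one row to a line, values as JSON. move_arm: Moves the arm, as the interface text tells. Its arguments: {"type":"object","properties":{"increments":{"type":"array","items":{"type":"array","items":{"type":"number"}}}},"required":["increments"]}

```bash
mkdir -p pics; python3 - <<'E'
from cell import r
import cv2,pickle
d={}
for n in("top","side"):
    c=r.read_camera(n); d[n]=c; cv2.imwrite(f"pics/{n}0.png",c["frame"][:,:,::-1])
pickle.dump(d,open("cam0.pkl","wb"))
s=r.state();print({k:s[k] for k in("t","eef_pos","tool_rot","ft_force","width")})
E
```

```text
{'t': 0.1, 'eef_pos': array([0.22093262, 0.58392231, 0.24895205]), 'tool_rot': array([[-9.35250697e-01,  3.53984914e-01, -9.02494881e-04],
       [ 3.53986016e-01,  9.35248866e-01, -1.85983610e-03],
       [ 1.85703393e-04, -2.05888358e-03, -9.99997863e-01]]), 'ft_force': array([-0.69590636, -0.42928234,  0.02645723]), 'width': 0.08519049545965077}
```

View pics/top0.png

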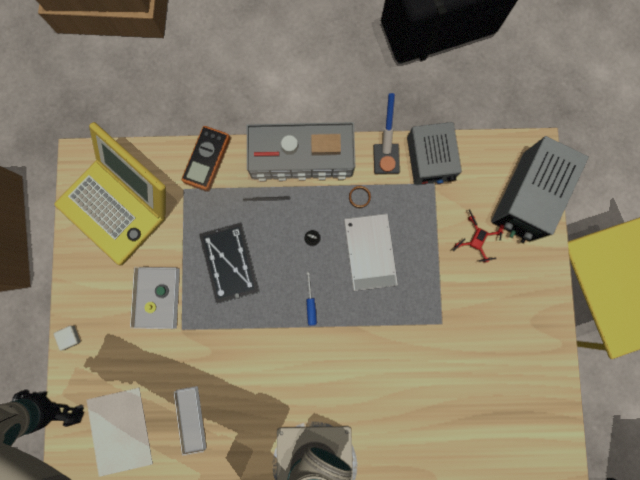

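View pics/side0.png

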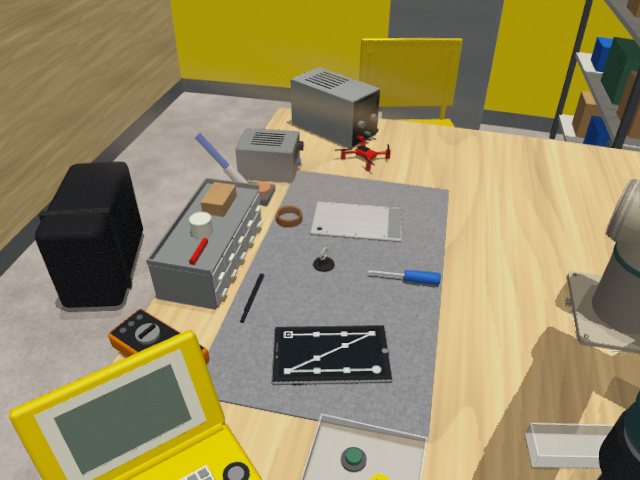

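The tablet is at about (229,262) in the top view and (332,354) in the side view. The round dot is near top (221,293), side (377,369); the hollow square is near top (237,233), side (288,334). I'll enlarge both.

```bash
python3 - <<'E'
import cv2,pickle
d=pickle.load(open("cam0.pkl","rb"))
for n,(x,y,w,h) in dict(top=(190,215,80,90),side=(265,315,135,75)).items():
    k=6 if n=="top" else 5
    cv2.imwrite(f"pics/{n}c.png",cv2.resize(d[n]["frame"][y:y+h,x:x+w,::-1],None,fx=k,fy=k,interpolation=cv2.INTER_CUBIC))
E
```

```text
(no output)
```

View pics/topc.png

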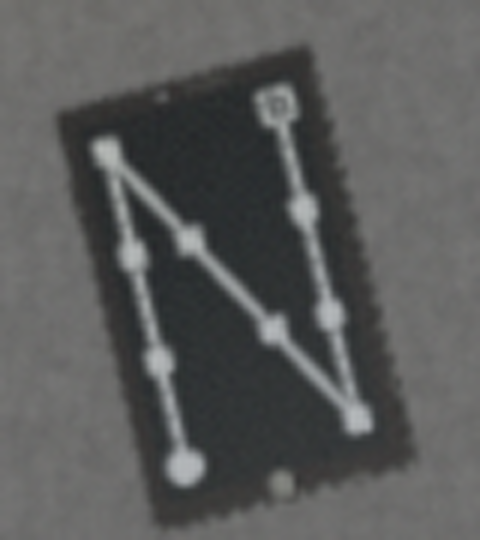

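View pics/sidec.png

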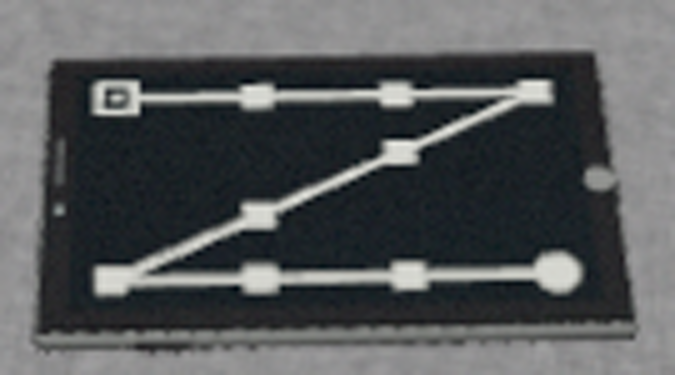

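The crops show all ten marks clearly: dot 1 at top-crop (185,467), side-crop (558,272), and square 10 at top-crop (276,105), side-crop (116,98).

```bash
python3 - <<'E'
import cv2,pickle,numpy as np
from scipy.optimize import least_squares
from scipy.spatial.transform import Rotation as R
from cell import r
d=pickle.load(open("cam0.pkl","rb"))
T=np.array([(185,467),(158,360),(133,256),(106,152),(190,240),(273,329),(357,419),(330,315),(303,211),(276,105)],float)
S=np.array([(558,272),(409,275),(262,278),(111,280),(260,215),(400,152),(535,92),(397,95),(258,97),(116,98)],float)
T=(T+.5)/6-.5+[190,215]; S=(S+.5)/5-.5+[265,315]
P={};U=[]
for n,p in(("top",T),("side",S)):
    c=d[n];Rm=cv2.Rodrigues(c["rvec"])[0];P=np.c_[Rm,np.ravel(c["tvec"])];U.append((P,cv2.undistortPoints(p[:,None],c["intrinsics"],c["distortion"])[:,0].T))
X=cv2.triangulatePoints(U[0][0],U[1][0],U[0][1],U[1][1]);X=(X[:3]/X[3]).T
print(np.round(X*1e3,1))
m=np.array([(-78,42),(-26,42),(26,42),(78,42),(26,14),(-26,-14),(-78,-42),(-26,-42),(26,-42),(78,-42)])/1e3
pose=lambda q:np.c_[q[0]+np.cos(q[2])*m[:,0]-np.sin(q[2])*m[:,1],q[1]+np.sin(q[2])*m[:,0]+np.cos(q[2])*m[:,1],np.full(10,q[3])]
def res(q,w=(0,1),z=None):
    if z is not None:q=[*q[:3],z]
    return np.concatenate([(cv2.projectPoints(pose(q),d[n]["rvec"],np.array(d[n]["tvec"]),d[n]["intrinsics"],d[n]["distortion"])[0][:,0]-p).ravel() for i,(n,p) in enumerate((("top",T),("side",S))) if i in w])
q0=[*X.mean(0)[:2],np.arctan2(*(X[3]-X[0])[1::-1]),.017]
for w,z in(((0,1),None),((0,1),.017),((0,),.017),((1,),.017)):
    f=least_squares(lambda q:res(q,w,z),q0);q=f.x;print(w,z,np.round([q[0]*1e3,q[1]*1e3,np.degrees(q[2]),q[3]*1e3],2),"rms px",np.sqrt(np.mean(f.fun**2)))
    if z and len(w)==2:
        M=pose(q);print(np.round(M[:,:2]*1e3,1));np.save("marks.npy",M)
E
```

```text
[[476.6 255.4  16.8]
 [527.4 268.3  17. ]
 [577.4 280.6  16.4]
 [628.1 293.7  16.9]
 [584.5 253.4  16.2]
 [541.1 213.7  16.5]
 [497.4 174.   16.4]
 [547.3 186.6  16.1]
 [597.5 199.4  16.2]
 [648.9 212.1  16.6]]
(0, 1) None [562.53 233.73  14.1   16.52] rms px 0.13133930306613717
(0, 1) 0.017 [562.48 233.93  14.1   17.  ] rms px 0.145996491453305
[[476.6 255.7]
 [527.  268.3]
 [577.5 281. ]
 [627.9 293.7]
 [584.3 253.8]
 [540.7 214. ]
 [497.1 174.2]
 [547.5 186.9]
 [597.9 199.5]
 [648.4 212.2]]
(0,) 0.017 [562.78 233.66  14.09  17.  ] rms px 0.10196210158150133
(1,) 0.017 [562.34 234.11  14.11  17.  ] rms px 0.12986261300816154
```

All ten marks sit at z of 16–17 mm, as the text says, and the fit is good (rms 0.13 px). Next I shut the fingers, align the tool with the tablet (tool x = −tablet x, tool y = tablet y) and move above mark 1.

Emit:
move_arm([
  [0, 0, 0, 0, 0, -7, 1],
  [0, 0, 0, 0, 0, -7, 1],
  [0, 0, 0, 0, 0, -7, 1],
  [0, 0, 0, 0, 0, -7, 1],
  [0, 0, 0, 0, 0, -6.8, 1],
  [-14, -31.7, 0, 0, 0, 0, 1],
  [-14, -31.7, 0, 0, 0, 0, 1],
  [-14, -31.7, 0, 0, 0, 0, 1],
  [-14, -31.7, 0, 0, 0, 0, 1],
  [-14, -31.7, 0, 0, 0, 0, 1],
  [-14, -31.7, 0, 0, 0, 0, 1],
  [-14, -31.7, 0, 0, 0, 0, 1],
  [-14, -31.7, 0, 0, 0, 0, 1],
  [-14, -31.7, 0, 0, 0, 0, 1],
  [-14, -31.7, 0, 0, 0, 0, 1],
  [-14, -31.7, 0, 0, 0, 0, 1],
  [-14, -31.7, 0, 0, 0, 0, 1],
  [0, 0, 0, 0, 0, 0, 1],
  [0, 0, 0, 0, 0, 0, 1],
])

```text
t: 2.0
eef_pos: [0.4766, 0.2558, 0.2495]
tool_rot: [[-0.97, -0.241, -0.001], [-0.241, 0.97, -0.0], [0.001, 0.0, -1.0]]
ft_force: [-0.0, -0.2, 0.1]
width: -0.0001
grasp_force: 0.0
```

```bash
cat >st.py <<'E'
import numpy as np
from cell import r
M=np.load("marks.npy");s=r.state();p=s["eef_pos"];Rm=s["tool_rot"]
print("t",s["t"],"pos",np.round(p*1e3,2),"F",np.round(s["ft_force"],2),"w",round(s["width"]*1e3,1),"tilt",np.round(np.degrees(Rm[:2,2]),2),"xang",np.degrees(np.arctan2(Rm[1,0],Rm[0,0])))
D=(M+[0,0,.019]-p)*1e3
print("to marks, tool axes:\n",np.round(D@Rm,1))
E
python3 st.py
```

```text
t 2.0 pos [476.6  255.75 249.5 ] F [-0.04 -0.19  0.06] w -0.1 tilt [-0.08 -0.  ] xang -166.0331902589393
to marks, tool axes:
 [[-3.000e-01 -2.000e-01  2.135e+02]
 [-5.230e+01 -0.000e+00  2.134e+02]
 [-1.043e+02  1.000e-01  2.134e+02]
 [-1.563e+02  2.000e-01  2.133e+02]
 [-1.043e+02 -2.790e+01  2.134e+02]
 [-5.240e+01 -5.600e+01  2.134e+02]
 [-4.000e-01 -8.420e+01  2.135e+02]
 [-5.240e+01 -8.400e+01  2.134e+02]
 [-1.044e+02 -8.390e+01  2.133e+02]
 [-1.564e+02 -8.380e+01  2.133e+02]]
```

Spot on. Now descend to about 5 mm above the glass.

Emit:
move_arm([
  [0, 0, 30, 0, 0, 0, 1],
  [0, 0, 40, 0, 0, 0, 1],
  [0, 0, 40, 0, 0, 0, 1],
  [0, 0, 40, 0, 0, 0, 1],
  [0, 0, 30, 0, 0, 0, 1],
  [0, 0, 18, 0, 0, 0, 1],
  [0, 0, 8, 0, 0, 0, 1],
  [0, 0, 2, 0, 0, 0, 1],
  [0, 0, 0, 0, 0, 0, 1],
  [0, 0, 0, 0, 0, 0, 1],
  [0, 0, 0, 0, 0, 0, 1],
])

```text
t: 3.1
eef_pos: [0.4777, 0.2569, 0.0433]
tool_rot: [[-0.97, -0.243, 0.002], [-0.243, 0.97, 0.001], [-0.003, 0.0, -1.0]]
ft_force: [-0.0, 0.3, 0.4]
width: -0.0002
grasp_force: 0.0
```

```bash
python3 st.py
```

```text
t 3.1 pos [477.72 256.9   43.32] F [-0.05  0.28  0.41] w -0.2 tilt [0.14 0.05] xang -165.92279361154962
to marks, tool axes:
 [[   1.4   -0.9    7.3]
 [ -50.6   -0.9    7.4]
 [-102.6   -0.9    7.6]
 [-154.6   -0.9    7.7]
 [-102.6  -28.9    7.6]
 [ -50.6  -56.9    7.4]
 [   1.4  -84.9    7.3]
 [ -50.6  -84.9    7.4]
 [-102.6  -84.9    7.6]
 [-154.6  -84.9    7.7]]
```

Emit:
move_arm([
  [0, 0, 1, 0, 0, 0, 1],
  [0, 0, 1, 0, 0, 0, 1],
  [0, 0, 1, 0, 0, 0, 1],
  [0, 0, 1, 0, 0, 0, 1],
  [0, 0, 0, 0, 0, 0, 1],
  [0, 0, 0, 0, 0, 0, 1],
])

```text
t: 3.7
eef_pos: [0.4766, 0.2563, 0.0379]
tool_rot: [[-0.97, -0.243, -0.0], [-0.243, 0.97, -0.0], [0.0, -0.0, -1.0]]
ft_force: [-0.1, 0.1, -0.3]
width: -0.0004
grasp_force: 0.0
```

Emit:
move_arm([
  [0, 0, 0, 0, 0, 0, 1],
])

```text
t: 3.8
eef_pos: [0.4767, 0.2564, 0.038]
tool_rot: [[-0.97, -0.243, -0.0], [-0.243, 0.97, -0.0], [0.0, -0.0, -1.0]]
ft_force: [-0.5, -0.5, 0.3]
width: -0.0
grasp_force: 0.0
```

Emit:
move_arm([
  [0, 0, 0, 0, 0, 0, 1],
])

```text
t: 3.9
eef_pos: [0.4767, 0.2564, 0.038]
tool_rot: [[-0.97, -0.243, 0.0], [-0.243, 0.97, 0.0], [-0.0, -0.0, -1.0]]
ft_force: [-0.2, 0.0, 0.4]
width: 0.0002
grasp_force: 0.0
```

```bash
python3 st.py
```

```text
t 3.9 pos [476.68 256.39  38.02] F [-0.24  0.04  0.44] w 0.2 tilt [0. 0.] xang -165.92980918556148
to marks, tool axes:
 [[   0.3   -0.7    2. ]
 [ -51.7   -0.7    2. ]
 [-103.7   -0.6    2. ]
 [-155.7   -0.6    2. ]
 [-103.8  -28.6    2. ]
 [ -51.8  -56.7    2. ]
 [   0.2  -84.7    2. ]
 [ -51.8  -84.7    2. ]
 [-103.8  -84.6    2. ]
 [-155.8  -84.6    2. ]]
```

Emit:
move_arm([
  [0, -0.7, 0.5, 0, 0, 0, 1],
  [0, 0, 0.5, 0, 0, 0, 1],
  [0, 0, 0.5, 0, 0, 0, 1],
  [0, 0, 0.5, 0, 0, 0, 1],
  [0, 0, 0, 0, 0, 0, 1],
  [0, 0, 0, 0, 0, 0, 1],
  [0, 0, 0, 0, 0, 0, 1],
])

```text
t: 4.6
eef_pos: [0.4768, 0.2557, 0.036]
tool_rot: [[-0.97, -0.243, 0.0], [-0.243, 0.97, -0.0], [-0.0, -0.0, -1.0]]
ft_force: [0.2, 0.5, 0.6]
width: -0.0
grasp_force: 0.0
```

Emit:
move_arm([
  [0, 0, 0.3, 0, 0, 0, 1],
  [0, 0, 0, 0, 0, 0, 1],
  [0, 0, 0, 0, 0, 0, 1],
])

```text
t: 4.9
eef_pos: [0.4769, 0.2557, 0.0358]
tool_rot: [[-0.97, -0.243, 0.0], [-0.243, 0.97, 0.0], [-0.0, 0.0, -1.0]]
ft_force: [-0.0, -0.6, 0.0]
width: 0.0003
grasp_force: 0.2
```

Emit:
move_arm([
  [0, 0, 0.3, 0, 0, 0, 1],
  [0, 0, 0, 0, 0, 0, 1],
  [0, 0, 0, 0, 0, 0, 1],
])

```text
t: 5.2
eef_pos: [0.4769, 0.2557, 0.0355]
tool_rot: [[-0.97, -0.243, 0.0], [-0.243, 0.97, 0.0], [-0.0, 0.0, -1.0]]
ft_force: [0.3, 0.2, 1.0]
width: 0.0002
grasp_force: 0.5
```

```bash
python3 st.py|head -3
```

```text
t 5.2 pos [476.89 255.74  35.49] F [0.29 0.22 1.  ] w 0.2 tilt [0.01 0.  ] xang -165.9303480212159
to marks, tool axes:
 [[ 3.000e-01 -0.000e+00 -5.000e-01]
```

Emit:
move_arm([
  [0, 0, 0.4, 0, 0, 0, 1],
  [0, 0, 0, 0, 0, 0, 1],
  [0, 0, 0, 0, 0, 0, 1],
])

```text
t: 5.5
eef_pos: [0.4769, 0.2557, 0.0351]
tool_rot: [[-0.97, -0.243, 0.0], [-0.243, 0.97, 0.0], [-0.0, 0.0, -1.0]]
ft_force: [-0.3, 0.2, 2.2]
width: -0.0002
grasp_force: 1.0
```

Emit:
move_arm([
  [0, 0, 0, 0, 0, 0, 1],
])

```text
t: 5.6
eef_pos: [0.4769, 0.2557, 0.0351]
tool_rot: [[-0.97, -0.243, 0.0], [-0.243, 0.97, 0.0], [-0.0, 0.0, -1.0]]
ft_force: [-0.4, -0.2, 1.9]
width: 0.0002
grasp_force: 1.0
```

Emit:
move_arm([
  [0, 0, 0, 0, 0, 0, 1],
])

```text
t: 5.7
eef_pos: [0.4769, 0.2558, 0.0351]
tool_rot: [[-0.97, -0.243, 0.0], [-0.243, 0.97, 0.0], [-0.0, 0.0, -1.0]]
ft_force: [0.1, 0.4, 3.1]
width: 0.0001
grasp_force: 1.0
```

The force is about 2.4 N with 0.9 mm of sink, which matches the gasket. I start sliding gently towards mark 2.

Emit:
move_arm([
  [-1, 0, 0, 0, 0, 0, 1],
  [-2, 0, 0, 0, 0, 0, 1],
  [-3, 0, 0, 0, 0, 0, 1],
  [-3, 0, 0, 0, 0, 0, 1],
  [-3, 0, 0, 0, 0, 0, 1],
  [-3, 0, 0, 0, 0, 0, 1],
  [-3, 0, 0, 0, 0, 0, 1],
  [-3, 0, 0, 0, 0, 0, 1],
  [-3, 0, 0, 0, 0, 0, 1],
])

```text
t: 6.6
eef_pos: [0.5004, 0.2616, 0.035]
tool_rot: [[-0.97, -0.243, 0.0], [-0.243, 0.97, -0.0], [-0.0, -0.0, -1.0]]
ft_force: [-1.4, -1.2, 2.9]
width: 0.0003
grasp_force: 1.1
```

```bash
python3 st.py|head -4
```

```text
t 6.6 pos [500.42 261.61  35.  ] F [-1.42 -1.24  2.89] w 0.3 tilt [ 0. -0.] xang -165.9318681788755
to marks, tool axes:
 [[ 2.460e+01  0.000e+00 -1.000e+00]
 [-2.740e+01  0.000e+00 -1.000e+00]
```

The glide is steady with a drag of about 1–2 N. On to mark 3.

Emit:
move_arm([
  [-4, 0, 0, 0, 0, 0, 1],
  [-4, 0, 0, 0, 0, 0, 1],
  [-4, 0, 0, 0, 0, 0, 1],
  [-4, 0, 0, 0, 0, 0, 1],
  [-4, 0, 0, 0, 0, 0, 1],
  [-4, 0, 0, 0, 0, 0, 1],
  [-4, 0, 0, 0, 0, 0, 1],
  [-4, 0, 0, 0, 0, 0, 1],
  [-4, 0, 0, 0, 0, 0, 1],
  [-4, 0, 0, 0, 0, 0, 1],
  [-4, 0, 0, 0, 0, 0, 1],
  [-4, 0, 0, 0, 0, 0, 1],
  [-4, 0, 0, 0, 0, 0, 1],
  [-4, 0, 0, 0, 0, 0, 1],
  [-4, 0, 0, 0, 0, 0, 1],
  [-4, 0, 0, 0, 0, 0, 1],
  [-4, 0, 0, 0, 0, 0, 1],
  [-4, 0, 0, 0, 0, 0, 1],
  [-4, 0, 0, 0, 0, 0, 1],
])

```text
t: 8.5
eef_pos: [0.5742, 0.2801, 0.035]
tool_rot: [[-0.97, -0.243, -0.0], [-0.243, 0.97, -0.0], [0.0, -0.0, -1.0]]
ft_force: [-1.8, -1.3, 1.8]
width: 0.0001
grasp_force: 1.1
```

```bash
python3 st.py
```

```text
t 8.5 pos [574.15 280.09  35.01] F [-1.83 -1.26  1.76] w 0.1 tilt [-0. -0.] xang -165.92949211419068
to marks, tool axes:
 [[ 1.006e+02  0.000e+00 -1.000e+00]
 [ 4.860e+01  0.000e+00 -1.000e+00]
 [-3.400e+00  1.000e-01 -1.000e+00]
 [-5.540e+01  1.000e-01 -1.000e+00]
 [-3.400e+00 -2.790e+01 -1.000e+00]
 [ 4.850e+01 -5.600e+01 -1.000e+00]
 [ 1.005e+02 -8.400e+01 -1.000e+00]
 [ 4.850e+01 -8.400e+01 -1.000e+00]
 [-3.500e+00 -8.390e+01 -1.000e+00]
 [-5.550e+01 -8.390e+01 -1.000e+00]]
```

Emit:
move_arm([
  [-4, 0, 0, 0, 0, 0, 1],
  [-4, 0, 0, 0, 0, 0, 1],
  [-4, 0, 0, 0, 0, 0, 1],
  [-4, 0, 0, 0, 0, 0, 1],
  [-4, 0, 0, 0, 0, 0, 1],
  [-4, 0, 0, 0, 0, 0, 1],
  [-4, 0, 0, 0, 0, 0, 1],
  [-4, 0, 0, 0, 0, 0, 1],
  [-4, 0, 0, 0, 0, 0, 1],
  [-4, 0, 0, 0, 0, 0, 1],
  [-4, 0, 0, 0, 0, 0, 1],
  [-4, 0, 0, 0, 0, 0, 1],
  [-4, 0, 0, 0, 0, 0, 1],
  [-2, 0, 0, 0, 0, 0, 1],
  [-1, 0, 0, 0, 0, 0, 1],
  [0, 0, 0, 0, 0, 0, 1],
  [0, 0, 0, 0, 0, 0, 1],
])

```text
t: 10.2
eef_pos: [0.6275, 0.2935, 0.0352]
tool_rot: [[-0.97, -0.243, 0.001], [-0.243, 0.97, 0.0], [-0.001, -0.0, -1.0]]
ft_force: [-0.8, 0.2, 1.7]
width: -0.0001
grasp_force: 1.0
```

```bash
python3 st.py; python3 - <<'E'
from cell import r
import cv2,numpy as np
a=r.read_camera("top")["frame"];b=r.read_camera("side")["frame"]
f=lambda i,x,y,w,h,k:cv2.resize(i[y:y+h,x:x+w,::-1],None,fx=k,fy=k,interpolation=cv2.INTER_CUBIC)
A=f(a,190,215,80,90,4);B=f(b,265,255,135,135,4)
A=cv2.copyMakeBorder(A,0,B.shape[0]-A.shape[0],0,0,cv2.BORDER_CONSTANT);cv2.imwrite("pics/mid.png",np.hstack([A,B[:540]])[:540,:800] if 0 else cv2.resize(np.hstack([A,B]),None,fx=.9,fy=.9))
E
```

```text
t 10.2 pos [627.52 293.48  35.16] F [-0.81  0.24  1.74] w -0.1 tilt [0.05 0.01] xang -165.93090690048632
to marks, tool axes:
 [[ 1.556e+02  0.000e+00 -1.000e+00]
 [ 1.036e+02  0.000e+00 -9.000e-01]
 [ 5.160e+01  1.000e-01 -9.000e-01]
 [-4.000e-01  1.000e-01 -8.000e-01]
 [ 5.160e+01 -2.790e+01 -9.000e-01]
 [ 1.036e+02 -5.600e+01 -9.000e-01]
 [ 1.555e+02 -8.400e+01 -1.000e+00]
 [ 1.035e+02 -8.400e+01 -9.000e-01]
 [ 5.150e+01 -8.390e+01 -9.000e-01]
 [-5.000e-01 -8.390e+01 -8.000e-01]]
```

View pics/mid.png

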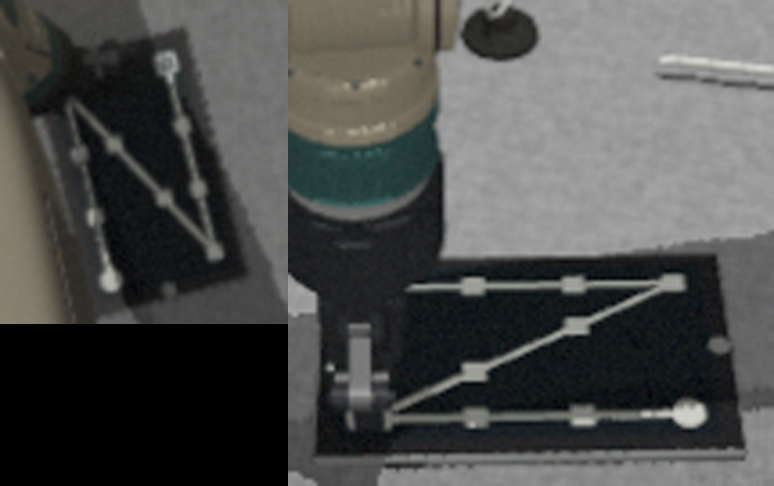

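The fingertips are on mark 4. The dot is still at side (376.7,369.7), against (376.6,369.4) before, so the tablet has not shifted. Next the diagonal, in two halves.

Emit:
move_arm([
  [1, -0.5, 0, 0, 0, 0, 1],
  [2, -1.1, 0, 0, 0, 0, 1],
  [3.9, -2.1, 0, 0, 0, 0, 1],
  [3.9, -2.1, 0, 0, 0, 0, 1],
  [3.9, -2.1, 0, 0, 0, 0, 1],
  [3.9, -2.1, 0, 0, 0, 0, 1],
  [3.9, -2.1, 0, 0, 0, 0, 1],
  [3.9, -2.1, 0, 0, 0, 0, 1],
  [3.9, -2.1, 0, 0, 0, 0, 1],
  [3.9, -2.1, 0, 0, 0, 0, 1],
  [3.9, -2.1, 0, 0, 0, 0, 1],
  [3.9, -2.1, 0, 0, 0, 0, 1],
  [3.9, -2.1, 0, 0, 0, 0, 1],
  [3.9, -2.1, 0, 0, 0, 0, 1],
  [3.9, -2.1, 0, 0, 0, 0, 1],
  [3.9, -2.1, 0, 0, 0, 0, 1],
  [3.9, -2.1, 0, 0, 0, 0, 1],
  [3.9, -2.1, 0, 0, 0, 0, 1],
  [3.9, -2.1, 0, 0, 0, 0, 1],
  [3.9, -2.1, 0, 0, 0, 0, 1],
])

```text
t: 12.3
eef_pos: [0.5655, 0.2371, 0.035]
tool_rot: [[-0.97, -0.243, 0.0], [-0.243, 0.97, 0.0], [-0.0, 0.0, -1.0]]
ft_force: [1.5, 1.4, 3.4]
width: 0.0004
grasp_force: 1.1
```

```bash
python3 st.py
```

```text
t 12.3 pos [565.5  237.13  35.03] F [1.47 1.39 3.39] w 0.4 tilt [0. 0.] xang -165.93225454240485
to marks, tool axes:
 [[ 81.7  39.6  -1. ]
 [ 29.7  39.6  -1. ]
 [-22.3  39.6  -1. ]
 [-74.3  39.7  -1. ]
 [-22.3  11.6  -1. ]
 [ 29.7 -16.4  -1. ]
 [ 81.7 -44.4  -1. ]
 [ 29.7 -44.4  -1. ]
 [-22.3 -44.4  -1. ]
 [-74.3 -44.3  -1. ]]
```

Emit:
move_arm([
  [4.2, -2.3, 0, 0, 0, 0, 1],
  [4.2, -2.3, 0, 0, 0, 0, 1],
  [4.2, -2.3, 0, 0, 0, 0, 1],
  [4.2, -2.3, 0, 0, 0, 0, 1],
  [4.2, -2.3, 0, 0, 0, 0, 1],
  [4.2, -2.3, 0, 0, 0, 0, 1],
  [4.2, -2.3, 0, 0, 0, 0, 1],
  [4.2, -2.3, 0, 0, 0, 0, 1],
  [4.2, -2.3, 0, 0, 0, 0, 1],
  [4.2, -2.3, 0, 0, 0, 0, 1],
  [4.2, -2.3, 0, 0, 0, 0, 1],
  [4.2, -2.3, 0, 0, 0, 0, 1],
  [4.2, -2.3, 0, 0, 0, 0, 1],
  [4.2, -2.3, 0, 0, 0, 0, 1],
  [4.2, -2.3, 0, 0, 0, 0, 1],
  [4.2, -2.3, 0, 0, 0, 0, 1],
  [4.2, -2.3, 0, 0, 0, 0, 1],
  [4.2, -2.3, 0, 0, 0, 0, 1],
  [4, -2.2, 0, 0, 0, 0, 1],
  [2, -1, 0, 0, 0, 0, 1],
])

```text
t: 14.3
eef_pos: [0.497, 0.1739, 0.035]
tool_rot: [[-0.97, -0.243, -0.0], [-0.243, 0.97, -0.0], [0.0, -0.0, -1.0]]
ft_force: [1.5, 1.3, 2.7]
width: -0.0
grasp_force: 1.1
```

```bash
python3 st.py
```

```text
t 14.3 pos [497.02 173.94  34.99] F [1.45 1.27 2.74] w -0.0 tilt [-0.01 -0.01] xang -165.94084704331746
to marks, tool axes:
 [[-0.000e+00  8.420e+01 -1.000e+00]
 [-5.200e+01  8.430e+01 -1.000e+00]
 [-1.040e+02  8.430e+01 -1.000e+00]
 [-1.560e+02  8.430e+01 -1.100e+00]
 [-1.041e+02  5.630e+01 -1.000e+00]
 [-5.210e+01  2.830e+01 -1.000e+00]
 [-1.000e-01  2.000e-01 -1.000e+00]
 [-5.210e+01  3.000e-01 -1.000e+00]
 [-1.041e+02  3.000e-01 -1.000e+00]
 [-1.561e+02  3.000e-01 -1.100e+00]]
```

On mark 7. Now the last stroke: 156 mm along −x.

Emit:
move_arm([
  [0, 0, 0, 0, 0, 0, 1],
  [-2, 0.2, 0, 0, 0, 0, 1],
  [-4, 0, 0, 0, 0, 0, 1],
  [-4, 0, 0, 0, 0, 0, 1],
  [-4, 0, 0, 0, 0, 0, 1],
  [-4, 0, 0, 0, 0, 0, 1],
  [-4, 0, 0, 0, 0, 0, 1],
  [-4, 0, 0, 0, 0, 0, 1],
  [-4, 0, 0, 0, 0, 0, 1],
  [-4, 0, 0, 0, 0, 0, 1],
  [-4, 0, 0, 0, 0, 0, 1],
  [-4, 0, 0, 0, 0, 0, 1],
  [-4, 0, 0, 0, 0, 0, 1],
  [-4, 0, 0, 0, 0, 0, 1],
  [-4, 0, 0, 0, 0, 0, 1],
  [-4, 0, 0, 0, 0, 0, 1],
  [-4, 0, 0, 0, 0, 0, 1],
  [-4, 0, 0, 0, 0, 0, 1],
  [-4, 0, 0, 0, 0, 0, 1],
  [-4, 0, 0, 0, 0, 0, 1],
])

```text
t: 16.3
eef_pos: [0.5695, 0.1926, 0.035]
tool_rot: [[-0.97, -0.243, -0.0], [-0.243, 0.97, 0.0], [0.0, 0.0, -1.0]]
ft_force: [-2.0, 0.1, 2.7]
width: 0.0001
grasp_force: 1.1
```

```bash
python3 st.py
```

```text
t 16.3 pos [569.51 192.56  35.03] F [-2.04  0.05  2.73] w 0.1 tilt [-0.  0.] xang -165.92963194030497
to marks, tool axes:
 [[ 74.8  83.8  -1. ]
 [ 22.8  83.8  -1. ]
 [-29.2  83.8  -1. ]
 [-81.2  83.9  -1. ]
 [-29.2  55.8  -1. ]
 [ 22.8  27.8  -1. ]
 [ 74.7  -0.2  -1. ]
 [ 22.7  -0.2  -1. ]
 [-29.3  -0.2  -1. ]
 [-81.3  -0.1  -1. ]]
```

Emit:
move_arm([
  [-4.4, 0, 0, 0, 0, 0, 1],
  [-4.4, 0, 0, 0, 0, 0, 1],
  [-4.4, 0, 0, 0, 0, 0, 1],
  [-4.4, 0, 0, 0, 0, 0, 1],
  [-4.4, 0, 0, 0, 0, 0, 1],
  [-4.4, 0, 0, 0, 0, 0, 1],
  [-4.4, 0, 0, 0, 0, 0, 1],
  [-4.4, 0, 0, 0, 0, 0, 1],
  [-4.4, 0, 0, 0, 0, 0, 1],
  [-4.4, 0, 0, 0, 0, 0, 1],
  [-4.4, 0, 0, 0, 0, 0, 1],
  [-4.4, 0, 0, 0, 0, 0, 1],
  [-4.4, 0, 0, 0, 0, 0, 1],
  [-4.4, 0, 0, 0, 0, 0, 1],
  [-4.4, 0, 0, 0, 0, 0, 1],
  [-4.4, 0, 0, 0, 0, 0, 1],
  [-4.4, 0, 0, 0, 0, 0, 1],
  [-4, 0, 0, 0, 0, 0, 1],
  [-2, 0, 0, 0, 0, 0, 1],
  [-0.5, 0, 0, 0, 0, 0, 1],
])

```text
t: 18.3
eef_pos: [0.6485, 0.2123, 0.035]
tool_rot: [[-0.97, -0.243, 0.0], [-0.243, 0.97, 0.0], [-0.0, -0.0, -1.0]]
ft_force: [-1.3, -0.1, 2.9]
width: 0.0002
grasp_force: 1.1
```

Emit:
move_arm([
  [0, 0, 0, 0, 0, 0, 1],
  [0, 0, 0, 0, 0, 0, 1],
  [0, 0, 0, 0, 0, 0, 1],
])

```text
t: 18.6
eef_pos: [0.6484, 0.2123, 0.0352]
tool_rot: [[-0.97, -0.243, 0.001], [-0.243, 0.97, 0.0], [-0.001, -0.0, -1.0]]
ft_force: [-0.7, 0.3, 2.3]
width: 0.0003
grasp_force: 0.9
```

```bash
python3 st.py; python3 - <<'E'
from cell import r
import cv2
b=r.read_camera("side")["frame"]
cv2.imwrite("pics/end.png",cv2.resize(b[255:390,250:400,::-1],None,fx=4,fy=4,interpolation=cv2.INTER_CUBIC))
E
```

```text
t 18.6 pos [648.44 212.28  35.22] F [-0.74  0.34  2.33] w 0.3 tilt [0.05 0.01] xang -165.93215258701093
to marks, tool axes:
 [[ 1.561e+02  8.380e+01 -9.000e-01]
 [ 1.041e+02  8.390e+01 -9.000e-01]
 [ 5.210e+01  8.390e+01 -8.000e-01]
 [ 1.000e-01  8.390e+01 -8.000e-01]
 [ 5.210e+01  5.590e+01 -8.000e-01]
 [ 1.041e+02  2.790e+01 -9.000e-01]
 [ 1.561e+02 -2.000e-01 -9.000e-01]
 [ 1.041e+02 -1.000e-01 -9.000e-01]
 [ 5.210e+01 -1.000e-01 -8.000e-01]
 [ 1.000e-01 -1.000e-01 -8.000e-01]]
```

View pics/end.png

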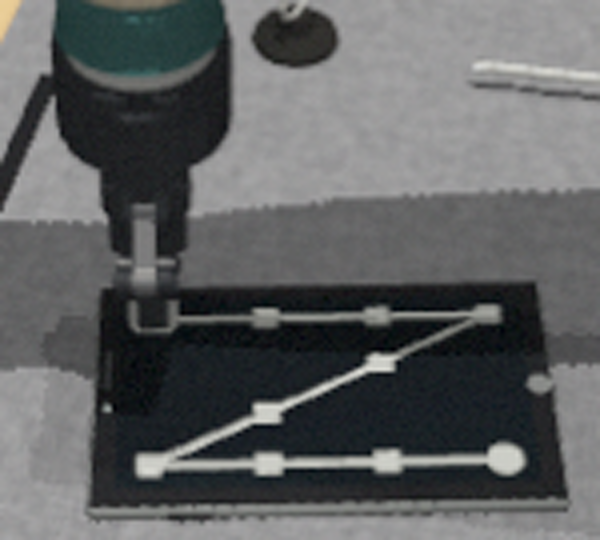

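The shut tips cover the middle of the large square at crop (153,318). The dot is still at side (376.5,369.5), so the tablet has not moved, and the force is about 2.3 N.

```bash
python3 -c "
from cell import r
print(r.hand_in())"
```

```text
the job is handed in; nothing more can be done
None
```

The fingertips followed the whole zigzag from mark 1 to mark 10 in one stroke at about 2–3 N and rest lightly on the large square; the tablet did not shift, and the job is handed in.

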